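Show an upside-down tin to the inspection camera

TASK

Press the inspection camera's start button fully down while the tins are still standing untouched, and let it come back up. Then pick up the one small tin that stands upside down among the other tins and hold it still in the air in front of the camera, its open mouth squarely facing the lens, centred on it and 110 mm from the glass; finish while holding it there. Leave the other tins where they stand.

Things in the scene. Friction and masses are not known exactly. Their poses are not given: they have to be found in the camera images.
- tin: the tin to show: an empty gold-lacquered steel tin, 54 mm across and 70 mm tall, 40 g or so, plain ribbed round wall 2 mm thick; it stands upside down, so its flat closed end is on top. Origin: centre of its open mouth (at the start on the table); z points from the mouth to the closed end (up at the start). Yaw is arbitrary, as it is round
- tin_closed_end (a point): centre of the outer face of the tin's closed end, 70 mm from the mouth
- camera: inspection camera head: a 62 mm aluminium cube-like case with a black lens barrel 45 mm across and a white ring lamp round it, on a fixed grey yoke. It stands on the table to the right of the tins (towards -y) and looks up and back, roughly towards the robot, 30 degrees off vertical. Origin: centre of the front glass of the lens, 130 mm above the table; z points out of the lens along its line of sight (so 110 mm from the glass is 110 mm along z)
- camera_stand: the camera's fixed stand and yoke with the camera on it: a 120 x 100 mm base plate, 14 mm thick, yoke up to 100 mm high. Origin: centre of its underside on the table; x points away from the way the camera looks, z up; the lens glass is at x -35 mm, z 130 mm
- start_button (a joint): spring push button, a black cap 32 mm across in a round steel collar on a grey control box (80 x 110 x 45 mm, fixed on the table to the robot's right). 0 = up, 0.006 m = fully down; pressing starts at about 1.5 N and fully down takes 5 N; it springs back when let go
- start_button_top (a point): centre of the top face of the button's cap, 67 mm above the table when up; it is pressed straight down
- small_tin_a: an empty small tin standing mouth up, same size and make as the one to show (54 mm across, 70 mm tall); to be left alone. Origin: centre of its underside on the table, z up
- small_tin_b: another empty small tin standing mouth up, 54 mm across, 70 mm tall; to be left alone. Origin: centre of its underside on the table, z up
- candle_tin: a finished candle: a small tin standing mouth up, 54 mm across, 70 mm tall, filled with cream wax, with a cardboard wick sticking up 6 mm over the rim; to be left alone. Origin: centre of its underside on the table, z up
- large_tin_a: an empty large tin standing mouth up, 73 mm across, 85 mm tall; to be left alone. Origin: centre of its underside on the table, z up
- large_tin_b: another empty large tin standing mouth up, 73 mm across, 85 mm tall; to be left alone. Origin: centre of its underside on the table, z up
Things that resemble listed ones, but are neither listed nor needed, are in the scene too. Leave any blue or pink look-alike of the tin alone.

How it is judged:
By the outcome, as a careful person would: the job done as asked, in the order asked, and still so for the second after the job is handed in, while the arm keeps its last pose, push and grip.
It also fails if it takes over 48 s, if anything falls off the work surface, if the arm or the gripper's body presses on something with over 40 N, if the wrist force passes 120 N, or if a joint passes its speed limit or range.

ROBOT

A 6-joint arm with a two-finger parallel gripper is mounted at the origin on the work surface. World frame = base frame: x ahead of the robot, y to its left, z up, the work surface at z = 0. Lengths are in m, angles in rad, forces in N, time in s.
With the tool pointing down it reaches from about 0.375 to 0.925 m from the base axis. Payload 5.7 kg.
Tool frame: the origin (TCP) lies midway between the tips of the shut fingers; the grasp point (between the pads) lies 19 mm behind it (env.grasp_offset is the distance from the TCP to the grasp point, in m); z points along the fingers, x is the direction in which the jaws open and shut, and the axes are right-handed (so a half turn about z gives the same grasp; the last joint's range is limited). The gripper opens to 85 mm and grips with 20 to 120 N. Pads are 22 mm wide; open, the fingers measure 114 mm over their backs; the gripper's body (76 mm by 85 mm) begins 54 mm behind the grasp point. The pads swing forward as they close: fully open they stand 13 mm farther back than shut.
Start: joints at [-1.429, 0.359, 1.51, -0, 1.272, -0.115], TCP at [0.152, -0.58, 0.231] pointing down, gripper open.
Joint ranges: [-2.97, 2.97], [-1.01, 2.36], [0.21, 2.38], [-0.96, 4.11], [0.2, 2.71], [-2.98, 2.98]. Speed limits (rad/s): [2.39, 2.39, 3.14, 3.14, 3.14, 3.14].

INTERFACE

Orientations are given as a rotation vector (axis times angle).
In Python, from station import env gives the robot as it stands. The module is installed in compiled form; this text tells all that it offers.
- The arm moves only by the tool play_rows, never from a script. Its argument "moves" is text: rows parted by semicolons, each of 7 numbers parted by spaces: the shift along the world's x, y, z in cm, then the turn, a rotation vector about the world's x, y, z in degrees, then the finger opening in cm, from 0 to 8.54. In form: dx dy dz rx ry rz gripper; .... A call has exactly 10 rows; each row shifts and turns the commanded pose from where the row before left it; what a row does not reach is not made up. A row lasts 1/12 s, in which the tool goes at most 41.7 mm and 7.16 degrees, less where a joint would pass 70% of its speed; a pose out of reach is approached as far as the arm can. A call is refused whole if a number of a shift passes 4.17 or a number of a turn 7.16, either way. A call with a gripper value outside its range is refused whole. The fingers move at their own pace and stop on an object; the grip force is fixed at half the most. Time passes only in rows, so rows that do not move let the fingers close, or fill a call up. It gives the time, the measured TCP pose, the force and the opening at its end, in the units of the state.
- env.state(): the state, without advancing time (a new reading comes with each control period).
- env.snapshot(name): name is "scene" or "side" or "wrist"; returns a dict with "image" (480x640x3 uint8, red, green, blue), "range_z" (480x640 float32, m along the optical axis (not along the pixel's ray), 0 where there is no reading), "K" (3x3 intrinsics, pixels), "extrinsics" (4x4, takes a point from world to camera coordinates). Camera axes: x right, y down, z forward; pixel columns grow to the right and rows downward; lengths in m; the calibration is good to about 2 mm. A picture is of the moment at which its call begins.
- env.job_done(): hands the job in, once; it reports no verdict.
The state is a dict: "clock": time; "q": joint angles; "qvel": joint speeds; "effort": joint torques, N m; "eef_pos": TCP position; "tool_rot": TCP orientation; "wrist_force": force on the tool from outside, world axes, zero at the start; "wrist_torque": the same for the moment, N m; "opening": finger opening in m.
Only numpy, scipy, OpenCV 4.12 (cv2) and the standard library are available. Lean on these libraries where they do the work, as an engineer would, in place of code of your own. Each camera call takes 0.05 s, during which the arm holds its last target. There are 200 camera calls.

## Working session

There is one attempt and no reset: what is moved stays moved. The work goes in short steps, Python scripts to look and compute and a tool call to move; the robot and the scene stay as the last step left them, time stands still between calls to the robot, and variables do not carry over. Pictures are saved under pics/ and viewed, about 8 in all and at most 12, crops included, and the job is handed in when it is done.

Besides the shell and the picture viewer there is one more tool, called after "Call:" as name(argument=value, ...) on one line, values as JSON. play_rows: Moves the arm, as the interface text tells. Its arguments: {"type":"object","properties":{"moves":{"type":"string"}},"required":["moves"]}

```bash
mkdir -p pics; cat > h.py <<'E'
import numpy as np, cv2
from station import env
def snap(n,save=None):
    s=env.snapshot(n)
    if save: cv2.imwrite('pics/'+save,s['image'][:,:,::-1])
    return s
def cloud(s):
    K=s['K'];z=s['range_z'];v,u=np.mgrid[:480,:640]
    p=np.stack([(u-K[0,2])/K[0,0]*z,(v-K[1,2])/K[1,1]*z,z],-1)
    E=s['extrinsics'];return (p-E[:3,3])@E[:3,:3]
E
python3 - <<'E'
from h import *
import pickle
d={}
for n in ['scene','side','wrist']: d[n]=snap(n,n+'0.png'); print(n,d[n]['extrinsics'].round(3).tolist(),d[n]['K'][0])
pickle.dump(d,open('d.pkl','wb'))
print(env.state(),env.grasp_offset)
E
```

```text
scene [[-0.877, 0.48, 0.002, 0.44], [0.29, 0.533, -0.795, -0.09], [-0.383, -0.697, -0.606, 1.362], [0.0, 0.0, 0.0, 1.0]] [514.94358256   0.         329.5997436 ]
side [[-0.996, -0.089, 0.015, 0.485], [-0.062, 0.557, -0.828, 0.093], [0.065, -0.825, -0.561, 0.994], [0.0, 0.0, 0.0, 1.0]] [553.02569059   0.         315.84385105]
wrist [[0.255, -0.967, -0.002, -0.598], [-0.917, -0.242, 0.318, -0.042], [-0.308, -0.079, -0.948, 0.382], [0.0, 0.0, 0.0, 1.0]] [353.45611142   0.         318.35116698]
{'clock': 0.15, 'q': array([-1.42911729e+00,  3.59367343e-01,  1.51122806e+00, -4.37908816e-06,
        1.27252209e+00, -1.15119459e-01]), 'qvel': array([-0.00015887, -0.00134857, -0.00108333, -0.00103274,  0.0011475 ,
        0.00071493]), 'effort': array([-6.18897104e-06, -5.28027320e+01, -2.78929478e+01, -1.72655077e-04,
        8.28834018e-03,  2.49035344e-05]), 'eef_pos': array([ 0.15229153, -0.57977316,  0.23061332]), 'tool_rot': array([-2.48676407e+00,  1.91805677e+00,  1.72001195e-03]), 'wrist_force': array([ 0.25822561, -1.21851606, -0.21654164]), 'wrist_torque': array([0.05433704, 0.02802561, 0.00498452]), 'opening': 0.08572467131063422} 0.0187
```

View pics/scene0.png

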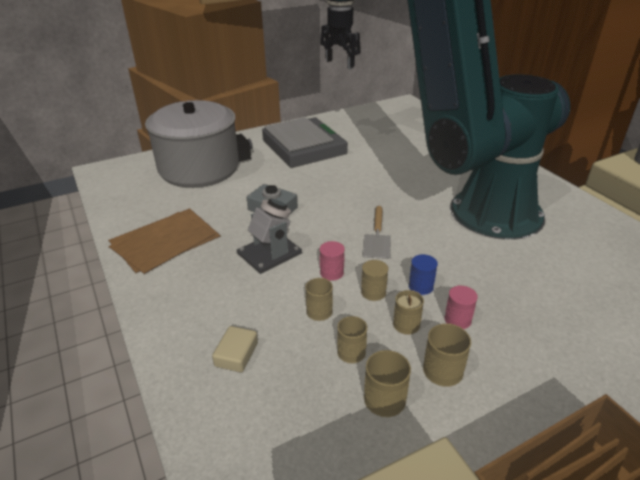

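View pics/side0.png

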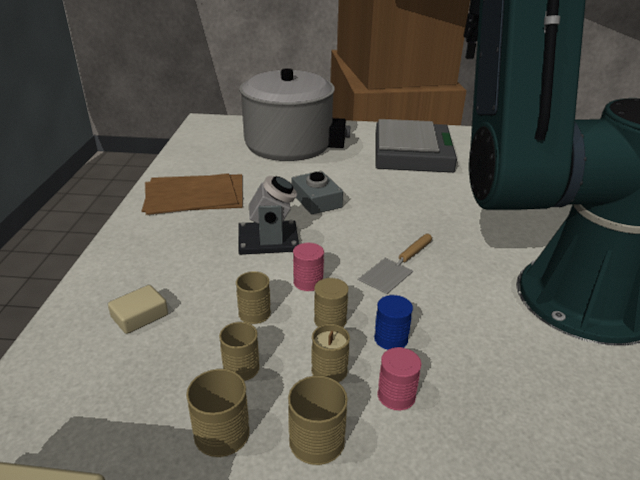

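Candidates in the side view: gold tins at (254,298), (331,303), (240,350) and the candle at (331,352); pink ones at (308,267) and (399,378); a blue one at (394,322). The tin at (331,303) (scene 374,280) seems to have its closed end up. I'll check that with a crop and measure it.

```bash
python3 - <<'E'
from h import *
import pickle
d=pickle.load(open('d.pkl','rb'))
s=d['side']['image'][:,:,::-1]
a=cv2.resize(s[230:400,210:430],None,fx=3,fy=3,interpolation=cv2.INTER_CUBIC)[:,:400*2]
b=s[160:260,220:360]
cv2.imwrite('pics/crop1.png',a[:600])
cv2.imwrite('pics/crop2.png',cv2.resize(b,None,fx=5,fy=5,interpolation=cv2.INTER_CUBIC))
for n in ['side','scene']:
    c=cloud(d[n]);im=d[n]['image'];
    cand={'side':dict(t=(331,290),ga=(254,285),gb=(240,335),cd=(331,340),p1=(308,255),bl=(394,305),p2=(399,360),LA=(218,390),LB=(317,395)),
     'scene':dict(t=(374,268),ga=(319,288),gb=(351,327),cd=(408,300),p1=(332,250),bl=(424,263),p2=(461,295),LA=(386,365),LB=(446,340))}[n]
    for k,(u,v) in cand.items():
        r=45 if k[0]=='L' else 32
        p=c[max(v-45,0):v+45,max(u-r,0):u+r].reshape(-1,3)
        q=c[v-3:v+4,u-3:u+4].reshape(-1,3);m=np.median(q,0)
        h=.075 if k[0]=='L' else .06
        sel=p[(p[:,2]>h)&(np.hypot(*(p[:,:2]-m[:2]).T)<(.06 if k[0]=='L' else .045))]
        lo,hi=np.percentile(sel,[2,98],axis=0)
        print(n,k,'med',m.round(3),'n',len(sel),'ctr',((lo+hi)/2).round(3),'size',(hi-lo).round(3),hi[2].round(3), 'min/max',sel.min(0).round(3),sel.max(0).round(3))
    # button box & camera region
    p=c.reshape(-1,3)
    bu=(317,177) if n=='side' else (272,188)
    q=c[bu[1]-10:bu[1]+10,bu[0]-25:bu[0]+25]
    for r in range(bu[1]-8,bu[1]+14,2): print(r,[tuple(x) for x in c[r,bu[0]-12:bu[0]+13:6].round(3).tolist()])
E
```

```text
side t med [0.453 0.118 0.072] n 716 ctr [0.454 0.113 0.067] size [0.049 0.05  0.012] 0.073 min/max [0.427 0.084 0.06 ] [0.481 0.139 0.074]
side ga med [0.586 0.082 0.042] n 235 ctr [0.583 0.1   0.066] size [0.052 0.04  0.012] 0.072 min/max [0.557 0.078 0.06 ] [0.611 0.123 0.074]
side gb med [0.584 0.207 0.044] n 293 ctr [0.58  0.226 0.066] size [0.052 0.041 0.012] 0.072 min/max [0.554 0.204 0.06 ] [0.608 0.249 0.073]
side cd med [0.446 0.225 0.062] n 614 ctr [0.447 0.224 0.068] size [0.051 0.053 0.016] 0.076 min/max [0.42  0.195 0.06 ] [0.475 0.252 0.079]
side p1 med [0.499 0.025 0.071] n 565 ctr [0.501 0.012 0.067] size [0.05  0.051 0.013] 0.073 min/max [ 0.474 -0.017  0.06 ] [0.528 0.042 0.075]
side bl med [0.353 0.145 0.072] n 794 ctr [0.353 0.146 0.067] size [0.049 0.051 0.012] 0.073 min/max [0.325 0.118 0.06 ] [0.379 0.173 0.074]
side p2 med [0.349 0.261 0.071] n 1099 ctr [0.348 0.263 0.067] size [0.049 0.051 0.012] 0.073 min/max [0.321 0.234 0.06 ] [0.374 0.29  0.075]
side LA med [0.591 0.317 0.047] n 506 ctr [0.583 0.343 0.081] size [0.071 0.056 0.011] 0.087 min/max [0.546 0.
[... 3472 characters left out ...]
9, 0.065), (0.517, -0.279, 0.067), (0.498, -0.285, 0.058), (0.476, -0.297, 0.046)]
192 [(0.534, -0.322, 0.043), (0.529, -0.292, 0.057), (0.518, -0.277, 0.062), (0.501, -0.278, 0.057), (0.48, -0.288, 0.045)]
194 [(0.538, -0.312, 0.043), (0.53, -0.288, 0.054), (0.519, -0.275, 0.058), (0.504, -0.272, 0.054), (0.484, -0.279, 0.045)]
196 [(0.543, -0.299, 0.045), (0.534, -0.28, 0.053), (0.52, -0.274, 0.052), (0.506, -0.269, 0.051), (0.487, -0.274, 0.043)]
198 [(0.547, -0.291, 0.045), (0.535, -0.28, 0.047), (0.52, -0.275, 0.046), (0.505, -0.271, 0.044), (0.492, -0.263, 0.044)]
200 [(0.548, -0.289, 0.04), (0.582, -0.155, 0.125), (0.576, -0.131, 0.137), (0.557, -0.144, 0.124), (0.496, -0.253, 0.045)]
```

View pics/crop1.png

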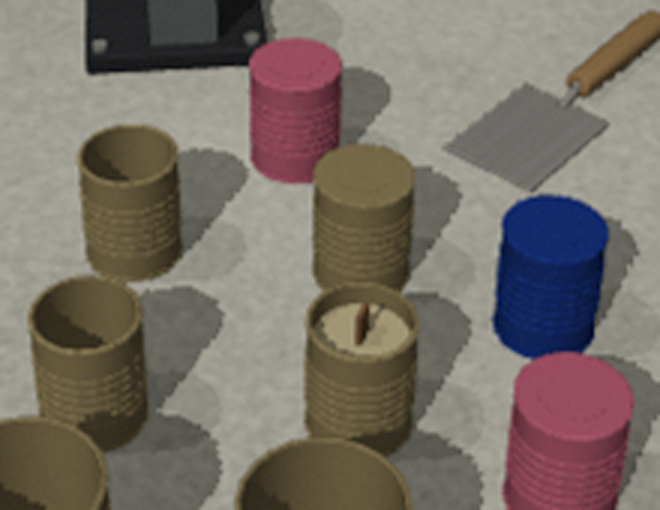

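View pics/crop2.png

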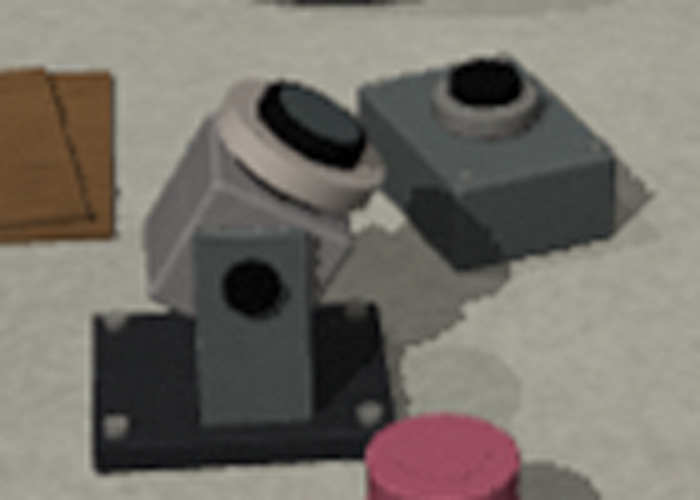

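Side (331,303) is gold with a flat closed end on top at height 0.07, centre about (0.455, 0.113). The other gold tins are open or waxed, so this is the one. Next I'll refine the button and camera fits and start moving.

```bash
python3 - <<'E'
from h import *
import pickle
d=pickle.load(open('d.pkl','rb'))
P=[]
for n in ['side','scene','wrist']:
    c=cloud(d[n]);im=d[n]['image'].astype(int);p=c.reshape(-1,3);g=im.reshape(-1,3)
    ok=(np.hypot(p[:,0]-.513,p[:,1]+.29)<.03)
    k=ok&(p[:,2]>.0635)&(p[:,2]<.075)
    if k.sum(): q=p[k];print(n,'btn',k.sum(),((q.min(0)+q.max(0))/2).round(4),np.ptp(q,0).round(3),q.mean(0).round(4))
    # camera region
    k=(np.abs(p[:,0]-.58)<.12)&(np.abs(p[:,1]+.13)<.1)&(p[:,2]>.006)&(p[:,2]<.2)
    k&=~((p[:,1]<-.2)&(p[:,2]<.08))
    if k.sum()<20: continue
    q=p[k];gg=g[k]
    b=q[(q[:,2]<.018)]
    r=cv2.minAreaRect((b[:,:2]*1000).astype(np.float32));print('base',len(b),r)
    w=q[(gg.min(1)>125)&(q[:,2]>.09)]
    print('white',len(w),w.min(0),w.max(0))
    print('toppts',q[np.argsort(-q[:,2])[:5]].round(3).tolist())
    # plane RANSAC for front faces
    t=q[q[:,2]>.105];rng=np.random.default_rng(0);best=(0,)
    for i in range(3000):
        a=t[rng.choice(len(t),3,0)];nn=np.cross(a[1]-a[0],a[2]-a[0]);L=np.linalg.norm(nn)
        if L<1e-5: continue
        nn/=L; nn*=np.sign(nn[2]);
        if abs(nn[2]-.866)>.06: continue
        m=np.abs((t-a[0])@nn)<.002
        if m.sum()>best[0]: best=(m.sum(),m)
    f=t[best[1]];cc=f.mean(0);nn=np.linalg.svd(f-cc)[2][2];nn*=np.sign(nn[2]);print('plane',best[0],len(t),cc.round(4),nn.round(3))
    h=(q-cc)@nn;print('hist above',np.histogram(h,bins=np.arange(-.06,.03,.003)))
E
```

```text
side btn 91 [ 0.5125 -0.2933  0.0673] [0.03  0.037 0.008] [ 0.5124 -0.2906  0.0674]
base 1212 ((575.928466796875, -125.04579162597656), (161.34039306640625, 105.71897888183594), 11.537369728088379)
white 133 [ 0.56430043 -0.15618277  0.09290198] [ 0.62424756 -0.09082404  0.13842706]
toppts [[0.58, -0.126, 0.141], [0.581, -0.118, 0.141], [0.582, -0.127, 0.141], [0.582, -0.123, 0.141], [0.579, -0.115, 0.141]]
plane 210 825 [ 0.569  -0.1135  0.1245] [-0.483 -0.085  0.872]
hist above (array([ 47,  47,  53,  55,  55,  69,  63,  60,  64,  66,  59,  59,  78,
       145,   9,   2,  40,  45,  54, 115, 127,  33,  71, 119,   1,   0,
         0,   0,   0]), array([-6.00000000e-02, -5.70000000e-02, -5.40000000e-02, -5.10000000e-02,
       -4.80000000e-02, -4.50000000e-02, -4.20000000e-02, -3.90000000e-02,
       -3.60000000e-02, -3.30000000e-02, -3.00000000e-02, -2.70000000e-02,
       -2.40000000e-02, -2.10000000e-02, -1.80000000e-02, -1.50000000e-02,
       -1.20000000e-02, -9.00000000e-03, -6.00000000e-03, -3.00000000e-03,
        5.55111512e-17,  3.00000000e-03,  6.00000000e-03,  9.00000000e-
[... 636 characters left out ...]
,  21,  29,  39,  43,  52,  59,  60,
        98, 109, 100, 102, 118, 101, 114,  96,  75,  31,  40,  19,   7,
         0,   0,   0]), array([-6.00000000e-02, -5.70000000e-02, -5.40000000e-02, -5.10000000e-02,
       -4.80000000e-02, -4.50000000e-02, -4.20000000e-02, -3.90000000e-02,
       -3.60000000e-02, -3.30000000e-02, -3.00000000e-02, -2.70000000e-02,
       -2.40000000e-02, -2.10000000e-02, -1.80000000e-02, -1.50000000e-02,
       -1.20000000e-02, -9.00000000e-03, -6.00000000e-03, -3.00000000e-03,
        5.55111512e-17,  3.00000000e-03,  6.00000000e-03,  9.00000000e-03,
        1.20000000e-02,  1.50000000e-02,  1.80000000e-02,  2.10000000e-02,
        2.40000000e-02,  2.70000000e-02]))
```

Call:
play_rows(moves="2.5 2.3 0 0 0 0 0; 3 2.4 0 0 0 0 0; 3 2.4 0 0 0 0 0; 3 2.4 0 0 0 0 0; 3 2.4 0 0 0 0 0; 3 2.4 0 0 0 0 0; 3 2.4 0 0 0 0 0; 3 2.4 0 0 0 0 0; 3 2.4 0 0 0 0 0; 3 2.4 0 0 0 0 0")

```text
clock: 0.98
eef_pos: [0.4485, -0.3397, 0.2311]
tool_rot: [-2.488, 1.919, 0.001]
wrist_force: [0.4, 0.3, 1.3]
opening: -0.0
```

Button at (0.513, -0.291). Camera stand yaw is about 11.6°, with its centre about (0.598, -0.120). Now to a point above the button.

Call:
play_rows(moves="2.2 1.7 0 0 0 0 0; 2.2 1.6 0 0 0 0 0; 2.05 1.55 0 0 0 0 0; 0 0 -3 0 0 0 0; 0 0 -4 0 0 0 0; 0 0 -4 0 0 0 0; 0 0 -2.5 0 0 0 0; 0 0 -0.8 0 0 0 0; 0 0 0 0 0 0 0; 0 0 0 0 0 0 0")

```text
clock: 1.82
eef_pos: [0.5123, -0.2932, 0.0888]
tool_rot: [-2.487, 1.919, -0.001]
wrist_force: [0.5, 0.6, -0.3]
opening: -0.0002
```

```bash
python3 - <<'E'
from h import *
snap('side');s=snap('wrist')
a=snap('side')['image'][130:280,210:400,::-1]
a=cv2.resize(a,None,fx=3,fy=3,interpolation=cv2.INTER_CUBIC)
b=cv2.resize(s['image'][:,:,::-1],(600,450))[:]
h=np.zeros((450,190,3),np.uint8)
out=np.zeros((450,1170,3),np.uint8);out[:,:570]=a;out[:,570:]=b
cv2.imwrite('pics/press.png',cv2.resize(out,(800,308)))
print(env.state()['eef_pos'],env.state()['wrist_force'])
E
```

```text
[ 0.51332414 -0.29398106  0.09044368] [ 0.06052731 -0.42016919 -0.50314201]
```

View pics/press.png

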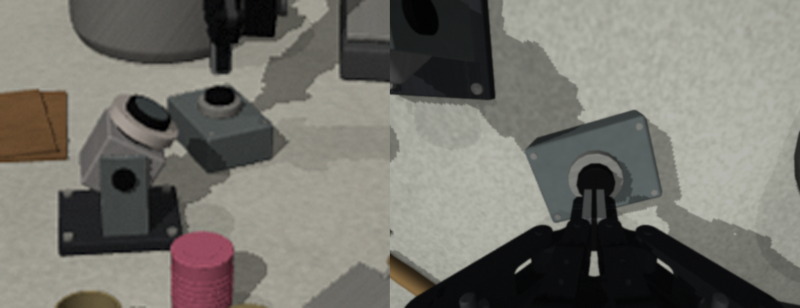

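The side view shows the closed fingers right above the cap, and the wrist view agrees. Pressing gently.

Call:
play_rows(moves="0 0.15 -1 0 0 0 0; 0 0 -0.8 0 0 0 0; 0 0 -0.3 0 0 0 0; 0 0 -0.2 0 0 0 0; 0 0 -0.2 0 0 0 0; 0 0 -0.1 0 0 0 0; 0 0 -0.1 0 0 0 0; 0 0 0 0 0 0 0; 0 0 0 0 0 0 0; 0 0 0 0 0 0 0")

```text
clock: 2.8
eef_pos: [0.5115, -0.2909, 0.0613]
tool_rot: [-2.488, 1.919, 0.001]
wrist_force: [-2.3, 2.3, 5.6]
opening: 0.0003
```

Call:
play_rows(moves="0 0 -0.1 0 0 0 0; 0 0 -0.1 0 0 0 0; 0 0 0 0 0 0 0; 0 0 0 0 0 0 0; 0 0 0 0 0 0 0; 0 0 0 0 0 0 0; 0 0 0 0 0 0 0; 0 0 0 0 0 0 0; 0 0 0 0 0 0 0; 0 0 0 0 0 0 0")

```text
clock: 3.63
eef_pos: [0.5116, -0.291, 0.0609]
tool_rot: [-2.488, 1.918, 0.0]
wrist_force: [-5.5, 4.6, 18.7]
opening: -0.0
```

The force climbed sharply to 18.7 N at z = 0.061, so the button is at its stop. Release, lift, and go look at the lens.

Call:
play_rows(moves="0 0 1 0 0 0 0; 0 0 2.5 0 0 0 0; 0 0 4 0 0 0 0; 0 0 4 0 0 0 0; 0 0 4.1 0 0 0 0; 0 0 4.1 0 0 0 0; 0 2 4 0 0 0 4; 0.3 4 1 0 0 0 8.5; 0.2 4 0 0 0 0 8.5; 0 3 0 0 0 0 8.5")

```text
clock: 4.47
eef_pos: [0.5182, -0.1612, 0.3054]
tool_rot: [-2.485, 1.918, -0.007]
wrist_force: [0.3, 0.1, -0.6]
opening: 0.048
```

Call:
play_rows(moves="0 2.5 0 0 0 0 8.5; 0 1.5 0 0 0 0 8.5; 0 0 0 0 0 0 8.5; 0 0 0 0 0 0 8.5; 0 0 0 0 0 0 8.5; 0 0 0 0 0 0 8.5; 0 0 0 0 0 0 8.5; 0 0 0 0 0 0 8.5; 0 0 0 0 0 0 8.5; 0 0 0 0 0 0 8.5")

```text
clock: 5.3
eef_pos: [0.5169, -0.1231, 0.3034]
tool_rot: [-2.487, 1.92, 0.0]
wrist_force: [0.2, 0.2, -0.8]
opening: 0.0848
```

```bash
python3 - <<'E'
from h import *
import pickle
s=snap('wrist','wrist1.png');pickle.dump(s,open('w1.pkl','wb'));b=snap('scene');
c=cloud(b);p=c.reshape(-1,3);k=(np.hypot(p[:,0]-.513,p[:,1]+.291)<.01);print('btn z',np.median(p[k,2]))
print(env.state()['eef_pos'])
E
```

```text
btn z 0.0661493994884039
[ 0.51687672 -0.12286654  0.30349417]
```

View pics/wrist1.png

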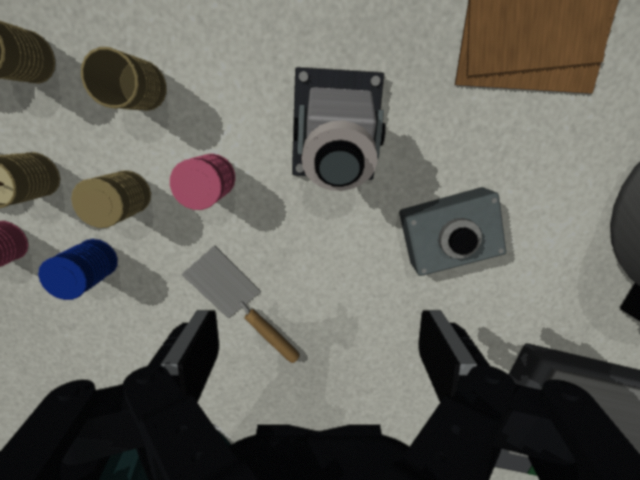

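The wrist view shows the lens at (339,164) and the button at (463,241), back up at z 0.066. The stand plate corners are near (303,75), (376,79) and (298,168), and the target's closed end is near (95,200). Measuring the lens pose from this view.

```bash
python3 - <<'E'
from h import *
import pickle
s=pickle.load(open('w1.pkl','rb'));c=cloud(s);im=s['image'].astype(int)
g=im.max(2)
# dark barrel+glass blob
m=np.zeros((480,640),np.uint8);m[125:195,300:382]=(g[125:195,300:382]<95)
n,l,st,ce=cv2.connectedComponentsWithStats(m);i=l[164,339];print(st[i],ce[i])
cs,_=cv2.findContours((l==i).astype(np.uint8),0,2);print('ell',cv2.fitEllipse(max(cs,key=len)))
f=c[l==i];f=f[(f[:,2]>.1)&(f[:,2]<.16)]
print(len(f),f.mean(0),f.min(0),f.max(0))
gl=c[155:175,328:350].reshape(-1,3);print('centre',np.median(gl,0))
def plane(f):
    for _ in range(5):
        cc=f.mean(0);nn=np.linalg.svd(f-cc)[2][2];nn*=np.sign(nn[2]);h=np.abs((f-cc)@nn);f=f[h<max(.003,2*h.std())]
    return cc,nn,len(f),h.std()
print(plane(f),plane(gl))
v,u=np.mgrid[:480,:640]
r=(np.hypot(u-339,v-160)<42)&(g>120)&(c[:,:,2]>.1);print('ring',plane(c[r]))
p=c.reshape(-1,3)
k=(np.abs(p[:,0]-.6)<.1)&(np.abs(p[:,1]+.12)<.09)&(p[:,2]>.008)&(p[:,2]<.019)
print(cv2.minAreaRect((p[k][:,:2]*1000).astype(np.float32)))
k=(np.hypot(p[:,0]-.456,p[:,1]-.113)<.05)&(p[:,2]>.063)&(p[:,2]<.078)
q=p[k];print('tin',k.sum(),(q.min(0)+q.max(0))/2,np.ptp(q,0));cc=cv2.minEnclosingCircle((q[:,:2]*1000).astype(np.float32));print(cc)
k=(np.hypot(p[:,0]-.513,p[:,1]+.291)<.03)&(p[:,2]>.063);q=p[k];print('btn',(q.min(0)+q.max(0))/2)
# scene blob
d=pickle.load(open('d.pkl','rb'))
for n in d:
    c=cloud(d[n]);p=c.reshape(-1,3);gg=d[n]['image'].max(2).reshape(-1)
    k=(np.hypot(p[:,0]-.565,p[:,1]+.127)<.04)&(p[:,2]>.112)&(p[:,2]<.15)&(gg<95)
    if k.sum()>20: q=p[k];print(n,k.sum(),q.mean(0),(q.min(0)+q.max(0))/2,np.ptp(q,0))
E
```

```text
[ 314  139   52   51 2074] [339.58341369 163.6292189 ]
ell ((339.6103210449219, 163.59234619140625), (48.853485107421875, 52.4251594543457), 100.95943450927734)
2069 [ 0.56829063 -0.1280722   0.1311645 ] [ 0.54341228 -0.15331867  0.10654378] [ 0.58952013 -0.10484735  0.14203207]
centre [ 0.56786387 -0.12710965  0.13341433]
(array([ 0.56725218, -0.12795233,  0.1323539 ]), array([-0.47349027, -0.09677502,  0.87546648]), 1681, np.float64(0.0005674611824306394)) (array([ 0.56775927, -0.12716197,  0.13334091]), array([-0.50074823, -0.10649046,  0.85901746]), 275, np.float64(0.0003573279793841405))
ring (array([ 0.58484046, -0.1168806 ,  0.13245528]), array([-0.47600686, -0.08922414,  0.87490372]), 1034, np.float64(0.0005334269868531462))
((599.2288208007812, -121.57303619384766), (120.20625305175781, 99.9819564819336), 11.543021202087402)
tin 2120 [0.45592026 0.10980262 0.06868756] [0.05457343 0.05518148 0.01134502]
((455.79510498046875, 110.24270629882812), 28.186866760253906)
btn [ 0.51547695 -0.29356852  0.06691249]
scene 156 [ 0.57230846 -0.11854883  0.1289743 ] [ 0.57228159 -0.12459622  0.12646981] [0.05002282 0.04572692 0.02778098]
side 266 [ 0.56523206 -0.11814403  0.12919083] [ 0.56894056 -0.12205296  0.1268285 ] [0.04785584 0.04401485 0.02924013]
```

Lens axis ≈ (-0.49, -0.10, 0.866), glass ≈ (0.566, -0.1275, 0.130), tin ≈ (0.456, 0.112). The plate measures 120×100 mm, which matches. Going above the tin.

Call:
play_rows(moves="-0.7 2.5 0 0 0 0 8.5; -1 3.8 0 0 0 0 8.5; -1 3.8 0 0 0 0 8.5; -1 3.8 0 0 0 0 8.5; -1 3.8 0 0 0 0 8.5; -1 3.8 0 0 0 0 8.5; -0.4 2 -3.2 0 0 0 8.5; 0 0 -4 0 0 0 8.5; 0 0 -4 0 0 0 8.5; 0 0 -3 0 0 0 8.5")

```text
clock: 6.23
eef_pos: [0.4547, 0.113, 0.1595]
tool_rot: [2.489, -1.916, -0.001]
wrist_force: [0.3, 0.8, -0.5]
opening: 0.0848
```

Call:
play_rows(moves="0 0 0 0 0 0 8.5; 0 0 0 0 0 0 8.5; 0 0 0 0 0 0 8.5; 0 0 0 0 0 0 8.5; 0 0 0 0 0 0 8.5; 0 0 0 0 0 0 8.5; 0 0 0 0 0 0 8.5; 0 0 0 0 0 0 8.5; 0 0 0 0 0 0 8.5; 0 0 0 0 0 0 8.5")

```text
clock: 7.07
eef_pos: [0.4559, 0.1123, 0.1616]
tool_rot: [-2.487, 1.919, -0.0]
wrist_force: [-0.7, -0.6, 0.7]
opening: 0.0851
```

```bash
python3 - <<'E'
from h import *
s=snap('wrist','wrist2.png');c=cloud(s);p=c.reshape(-1,3);im=s['image'].reshape(-1,3).astype(int)
k=(np.hypot(p[:,0]-.456,p[:,1]-.112)<.04)&(p[:,2]>.066)&(p[:,2]<.078)&(im[:,0]>im[:,2]+15)
q=p[k];print('tin',k.sum(),(q.min(0)+q.max(0))/2,np.ptp(q,0),cv2.minEnclosingCircle((q[:,:2]*1000).astype(np.float32)))
st=env.state();print(st['eef_pos'],st['q'].round(2))
E
```

```text
tin 4505 [0.45577799 0.11025553 0.0700496 ] [0.05525719 0.05505872 0.00798872] ((455.638427734375, 110.29105377197266), 27.79880714416504)
[0.45583884 0.11234939 0.16156285] [0.09 0.26 1.87 0.   1.02 1.41]
```

View pics/wrist2.png

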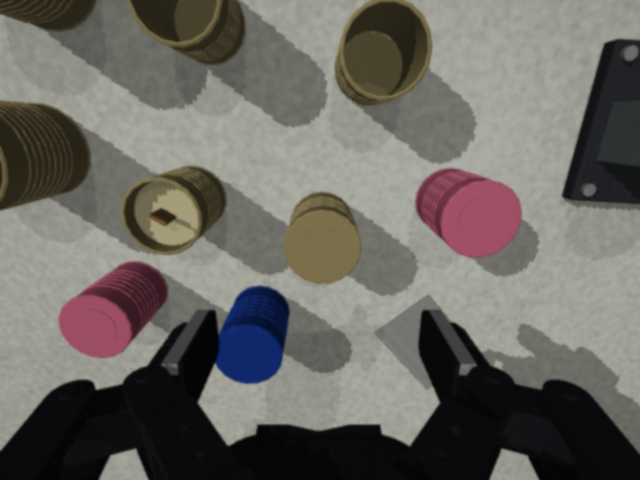

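The wrist view has the gold closed end centred at (322,247) between the jaw lines, with the candle at (170,215), pink at (475,215) and blue at (252,340), all clear of the finger paths. Descend and close.

Call:
play_rows(moves="0 -0.1 -3 0 0 0 8.5; 0 0 -3.5 0 0 0 8.5; 0 0 -3 0 0 0 8.5; 0 0 -2 0 0 0 8.5; 0 0 -1.5 0 0 0 8.5; 0 0 -0.55 0 0 0 8.5; 0 0 0 0 0 0 8.5; 0 0 0 0 0 0 8.5; 0 0 0 0 0 0 8; 0 0 0 0 0 0 7.5")

```text
clock: 7.95
eef_pos: [0.4569, 0.1114, 0.0271]
tool_rot: [-2.486, 1.918, -0.002]
wrist_force: [-0.0, -0.6, 0.5]
opening: 0.0751
```

Call:
play_rows(moves="0 0 0 0 0 0 7; 0 0 0 0 0 0 6.5; 0 0 0 0 0 0 6; 0 0 0 0 0 0 5.7; 0 0 0 0 0 0 5.5; 0 0 0 0 0 0 5; 0 0 0 0 0 0 4.5; 0 0 0 0 0 0 4.5; 0 0 0 0 0 0 4.5; 0 0 0 0 0 0 4.5")

```text
clock: 8.78
eef_pos: [0.4561, 0.1113, 0.0267]
tool_rot: [-2.487, 1.919, -0.001]
wrist_force: [-1.8, -0.1, 9.2]
opening: 0.0537
```

Gripped at 53.7 mm. Lift.

Call:
play_rows(moves="0 0 0.5 0 0 0 4.5; 0 0 1.5 0 0 0 4.5; 0 0 2.5 0 0 0 4.5; 0 0 3 0 0 0 4.5; 0 0 4 0 0 0 4.5; 0 0 4 0 0 0 4.5; 0 0 4 0 0 0 4.5; 0 0 3 0 0 0 4.5; 0 0 2 0 0 0 4.5; 0 0 0.8 0 0 0 4.5")

```text
clock: 9.62
eef_pos: [0.4574, 0.1116, 0.2827]
tool_rot: [-2.484, 1.916, -0.007]
wrist_force: [-0.7, -0.5, 0.0]
opening: 0.0537
```

Call:
play_rows(moves="0 -1.5 0 0 0 0 4.5; 0.2 -2.5 0 1.2 -5.88 0 4.5; 0.5 -3.5 0 1.2 -5.88 0 4.5; 0.8 -3.8 0 1.2 -5.88 0 4.5; 0.8 -3.8 0 1.2 -5.88 0 4.5; 0.8 -3.8 0 1.2 -5.88 0 4.5; 0.8 -3.2 0 0 0 0 4.5; 0.4 -2.2 0 0 0 0 4.5; 0 -0.9 0 0 0 0 4.5; 0 0 0 0 0 0 4.5")

```text
clock: 10.45
eef_pos: [0.4947, -0.1201, 0.277]
tool_rot: [-2.18, 1.681, -0.416]
wrist_force: [0.5, 0.4, -0.4]
opening: 0.0532
```

Call:
play_rows(moves="0 0 -1 0 0 0 4.5; 0 0 -1 0 0 0 4.5; 0 0 -0.5 0 0 0 4.5; 0 0 0 0 0 0 4.5; 0 0 0 0 0 0 4.5; 0 0 0 0 0 0 4.5; 0 0 0 0 0 0 4.5; 0 0 0 0 0 0 4.5; 0 0 0 0 0 0 4.5; 0 0 0 0 0 0 4.5")

```text
clock: 11.28
eef_pos: [0.4951, -0.1184, 0.2533]
tool_rot: [-2.182, 1.677, -0.418]
wrist_force: [-0.1, -0.7, -0.1]
opening: 0.0534
```

```bash
python3 - <<'E'
from h import *
import pickle
from scipy.spatial.transform import Rotation as R
d={n:snap(n) for n in ['scene','side','wrist']};pickle.dump(d,open('d2.pkl','wb'))
a=cv2.resize(d['scene']['image'][90:390,180:500,::-1],(400,375));b=cv2.resize(d['side']['image'][60:360,160:480,::-1],(400,375))
cv2.imwrite('pics/hold.png',np.hstack([a,b]))
st=env.state();print(st['eef_pos'],R.from_rotvec(st['tool_rot']).as_matrix().round(3).tolist(),st['q'].round(2),st['opening'])
E
```

```text
[ 0.49496111 -0.11837665  0.25311561] [[0.253, -0.862, 0.439], [-0.967, -0.234, 0.1], [0.017, -0.45, -0.893]] [-0.63  0.03  1.99  0.47  0.85  0.42] 0.05328346513756547
```

View pics/hold.png

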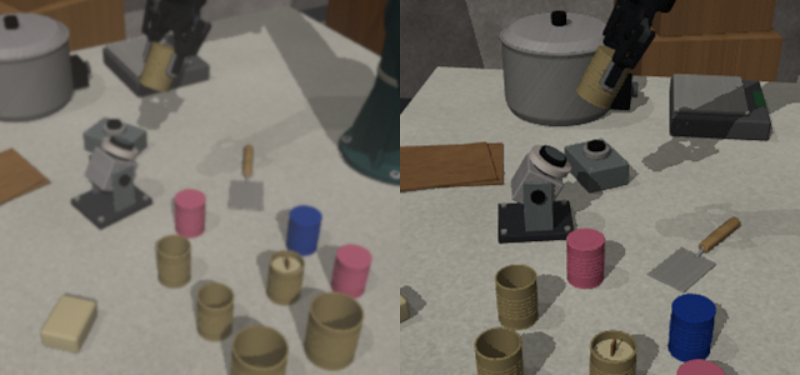

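The tin is held tilted over the camera with its mouth towards the lens. Some rows were speed-limited, leaving about 2 cm in y and 3° still to go. I'll fit the held tin in the images and work out the correction.

```bash
cat > fit.py <<'E'
from h import *
import pickle,sys
from scipy.optimize import least_squares
from scipy.spatial.transform import Rotation as R
st=env.state();T=R.from_rotvec(st['tool_rot']).as_matrix();tz=T[:,2];tcp=st['eef_pos']
y=np.radians(11.54);n=np.array([-.5*np.cos(y),-.5*np.sin(y),np.sqrt(.75)])
def fit(d):
    for k in d:
        c=cloud(d[k]);p=c.reshape(-1,3);im=d[k]['image'].reshape(-1,3).astype(int)
        tab=p[(np.hypot(p[:,0]-.55,p[:,1]+.05)<.35)&(np.abs(p[:,2])<.008)];print(k,'table z',np.median(tab[:,2]).round(4))
        gold=(im[:,0]>im[:,2]*1.35)&(im[:,0]>im[:,1]*1.02)&(im[:,2]<130)
        h=(p-tcp)@tz;rad=np.linalg.norm(p-tcp-h[:,None]*tz,axis=1)
        q=p[gold&(h>-.05)&(h<.045)&(rad<.034)]
        print(' gold',len(q))
        if len(q)<150: continue
        h=(q-tcp)@tz;print(' h pct',np.percentile(h,[1,3,50,97,98,99,100]).round(4))
        w=q[(h>-.035)&(h<.02)]
        # cylinder r=27, axis tz-based, small tilt
        def f(x):
            ax=tz+T[:,0]*x[2]+T[:,1]*x[3];ax/=np.linalg.norm(ax)
            v=w-(tcp+T[:,0]*x[0]+T[:,1]*x[1]);v=v-(v@ax)[:,None]*ax
            return np.linalg.norm(v,axis=1)-.0268
        r=least_squares(f,[0,0,0,0],loss='soft_l1',f_scale=.001);r0=least_squares(lambda x:f([x[0],x[1],0,0]),[0,0],loss='soft_l1',f_scale=.001)
        print(' offs mm, tilt deg',(r.x[:2]*1e3).round(2),np.degrees(r.x[2:]).round(1),'std',np.abs(r.fun).mean().round(5),'| notilt',(r0.x*1e3).round(2))
        m=(p[:,2]>.009)&(p[:,2]<.019)&(np.hypot(p[:,0]-.599,p[:,1]+.121)<.085)
        b=cv2.minAreaRect((p[m][:,:2]*1000).astype(np.float32));print(' plate',np.round(b[0],1),np.round(b[1],1),round(b[2],2))
        e=(np.hypot(p[:,0]-.567,p[:,1]+.127)<.012)&(p[:,2]>.118)&(p[:,2]<.145)&(im.max(1)<95);
        if e.sum()>10:
            a=p[e];g=np.median(a,0);print(' glass',e.sum(),g.round(4))
if __name__=='__main__':
    fit(pickle.load(open(sys.argv[1],'rb')))
    g=np.array([.566,-.1275,.13]);off=.0267
    tgt=g+n*(.11+off);print('tcp',tcp,'target',tgt.round(4),'delta cm',((tgt-tcp)*100).round(2))
    rv=np.cross(tz,-n);print('rot deg',np.degrees(rv).round(2))
E
python3 fit.py d2.pkl
```

```text
scene table z -0.0002
 gold 723
 h pct [-0.0435 -0.0431 -0.0065  0.0244  0.025   0.0258  0.0273]
 offs mm, tilt deg [-1.19  1.32] [-0.1  0.5] std 0.00134 | notilt [-1.19  1.26]
 plate [ 598.6 -119.8] [122.6 102.2] 11.96
 glass 22 [ 0.5672 -0.1279  0.1316]
side table z 0.0012
 gold 934
 h pct [-0.0454 -0.045  -0.0037  0.0229  0.0234  0.0238  0.0253]
 offs mm, tilt deg [-1.21  1.59] [0.8 0.3] std 0.00104 | notilt [-1.21  1.52]
 plate [ 596.6 -120.9] [119.2 104.7] 11.39
 glass 55 [ 0.5667 -0.1263  0.1336]
wrist table z 0.0017
 gold 23030
 h pct [-0.0457 -0.0455 -0.0442  0.0149  0.019   0.0226  0.0256]
 offs mm, tilt deg [-0.74 -0.05] [ 0.  -0.1] std 0.00033 | notilt [-0.74 -0.03]
 plate [ 599.  -121.4] [120.3  99.8] 11.89
 glass 725 [ 0.5672 -0.1269  0.1334]
tcp [ 0.49496111 -0.11837665  0.25311561] target [ 0.499  -0.1412  0.2484] delta cm [ 0.41 -2.28 -0.47]
rot deg [ 0.18 -3.29 -0.28]
```

Fits agree: the mouth sits 25.5 mm ahead of the TCP, the tin is on the tool axis within about 1 mm, and the glass centre is ≈ (0.5645, -0.1276, 0.130), consistent between the plate fit and the measured lens plane. Correcting.

Call:
play_rows(moves="0.1 -0.4 -0.1 0.03 -0.55 -0.05 4.5; 0.1 -0.5 -0.1 0.03 -0.55 -0.05 4.5; 0.1 -0.5 -0.1 0.03 -0.55 -0.05 4.5; 0.1 -0.4 -0.1 0.03 -0.55 -0.05 4.5; 0 -0.3 -0.1 0.03 -0.55 -0.05 4.5; 0 -0.25 0 0.03 -0.55 -0.03 4.5; 0 0 0 0 0 0 4.5; 0 0 0 0 0 0 4.5; 0 0 0 0 0 0 4.5; 0 0 0 0 0 0 4.5")

```text
clock: 12.27
eef_pos: [0.499, -0.1417, 0.2481]
tool_rot: [-2.144, 1.652, -0.474]
wrist_force: [-0.7, 0.1, -0.2]
opening: 0.0536
```

```bash
python3 - <<'E'
import sys
from h import *
import pickle
d={n:snap(n) for n in ['scene','side','wrist']};pickle.dump(d,open('d3.pkl','wb'))
for i in range(5):
    print(env.state()['eef_pos'].round(4)); snap('side')
a=cv2.resize(d['wrist']['image'][:,:,::-1],(400,300));b=cv2.resize(d['side']['image'][60:300,200:520,::-1],(400,300))
cv2.imwrite('pics/hold2.png',np.hstack([a,b]))
E
python3 fit.py d3.pkl
```

```text
[ 0.499  -0.1417  0.2481]
[ 0.499  -0.1416  0.2481]
[ 0.499  -0.1417  0.2481]
[ 0.499  -0.1417  0.2481]
[ 0.499  -0.1417  0.2481]
scene table z -0.0002
 gold 697
 h pct [-0.0434 -0.043  -0.0051  0.0248  0.0254  0.026   0.0275]
 offs mm, tilt deg [-1.23  1.48] [ 0.4 -0.3] std 0.00139 | notilt [-1.24  1.51]
 plate [ 599.1 -119.4] [121.6 103.6] 11.18
 glass 25 [ 0.5672 -0.1258  0.1317]
side table z 0.0012
 gold 897
 h pct [-0.0454 -0.0451 -0.0038  0.023   0.0234  0.0241  0.0252]
 offs mm, tilt deg [-1.21  1.44] [ 0.4 -0.2] std 0.00104 | notilt [-1.22  1.45]
 plate [ 596.2 -119.4] [119.2 105.7] 11.7
 glass 58 [ 0.5665 -0.127   0.1338]
wrist table z 0.0018
 gold 23024
 h pct [-0.0457 -0.0454 -0.0441  0.0152  0.0189  0.0226  0.0253]
 offs mm, tilt deg [-0.78 -0.17] [ 0.  -0.1] std 0.00033 | notilt [-0.79 -0.15]
 plate [ 603.7 -120.6] [110.4 100. ] 11.63
 glass 727 [ 0.5676 -0.1267  0.1336]
tcp [ 0.49899141 -0.14174079  0.24807509] target [ 0.499  -0.1412  0.2484] delta cm [0.   0.06 0.03]
rot deg [-0.01  0.   -0.01]
```

View pics/hold2.png

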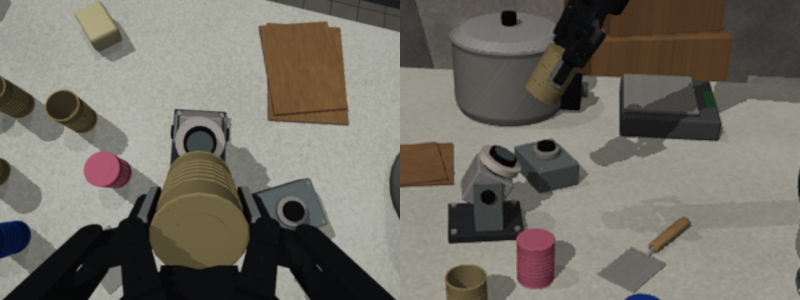

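The tin is steady, with its axis along the lens axis to within about 0.5° and the mouth about 110 mm out. The other tins still stand in view. I'll compare their positions with the start and hand in.

```bash
python3 - <<'E'
from h import *
import pickle
a=pickle.load(open('d.pkl','rb'))['scene'];b=pickle.load(open('d3.pkl','rb'))['scene']
A=a['image'][240:420,300:490].astype(int);B=b['image'][240:420,300:490].astype(int)
D=np.abs(A-B).max(2)>50; v,u=np.nonzero(D);print('changed px',len(u),(u.min()+300,u.max()+300,v.min()+240,v.max()+240) if len(u) else '')
c=cloud(b);p=c.reshape(-1,3);k=np.hypot(p[:,0]-.513,p[:,1]+.291)<.01;print('btn z',np.median(p[k,2]))
print(env.state()['clock'],env.state()['opening'],abs(env.state()['qvel']).max()); print(env.job_done())
E
```

```text
changed px 933 (np.int64(361), np.int64(387), np.int64(260), np.int64(299))
btn z 0.06605457698586606
12.6667 0.05343082695333997 0.00100117033713294
the job is handed in; nothing more can be done
None
```

I pressed the start button first, then picked up the upside-down gold tin and handed the job in while holding it in front of the lens. It took about 12.7 s of the 48 s allowed.

- **Button:** the force rose to 18.7 N with the cap at its stop (tool at z 0.061 m). It came back up afterwards, measured at 66 mm against the 67 mm given.
- **Tin:** it is gripped at 53.4 mm and was not moving at hand-in. Its mouth should be about 110 mm from the glass. The tilt off the lens axis is about 0.5° or less, and the centring is within about 2 mm.
- **Other tins:** comparing the scene pictures from before and after, the only change in the tin area is where the picked tin stood.

**Disagreements in the measurements:**
- **Lens centre:** direct range readings put it about 3 mm in x from where the stand's base plate implies. I used the base plate figure, which also fits the given 130 mm height.
- **Mouth position along the tool:** the three cameras differed by about ±1 mm, so I used the middle value of 25.5 mm.

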